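# Pack and wedge a gel cassette in its electrophoresis tank

## Task

Get the gel cassette in the clear tank ready to run: first press it down flush into its slot in the white electrode core, then hang filler plates from the rack, one at a time and fully home on the tank's rims, in the gap in front of the cassette until what is left is narrow enough for the wedge to close. Push the wedge down between the last plate and the round rail of the tank's end wall until you feel the whole stack go tight, and finish there while holding: fingers still on the wedge, still pressing it in. Leave spare plates in the rack and do not push the other things on the bench about.

Things in the scene. Friction and masses are not known exactly. Their poses are not given: they have to be found in the camera images.
- tank: fixed clear open tank, 114 (x) x 130 (y) mm outside; inside 88 mm wide (x), 110 mm long (y), floor 6 mm up. Its two long side rims (flat, |x| = 44 to 57 mm, top 92 mm above the bench) carry the plates' ears; plates slide along y. Origin: centre of its underside. The stack runs along y: core and cassette towards +y, then plates, then the wedge at the -y end wall
- end_rail (a point): middle of the round rail (8 mm thick) on the tank's -y end wall, at its innermost line and the height of its top (92 mm above the bench). From here along the tank's +y to core_face the gap is 22 to 46 mm; plates are 12 mm thick and the wedge jams in what remains if that is about 8 to 24 mm: it takes one plate or two
- core: white electrode core hooked on the tank's rims, fixed, at a different place along the tank each time. Top 94 mm above the bench (hooks at the rims 99 mm; two plug posts 40 mm behind the face 127 mm). Axes as the tank's. Origin: at bench level under the middle of the cassette's outer face; it reaches 48 mm from there to +y
- core_face (a point): middle of the cassette's outer (-y) face, 92 mm above the bench; plates are packed against this upright face
- cassette (a joint): height in m of the glass cassette above home: 0.009 to 0.014 at the start, 0 when pressed fully down, flush with the core's top. It slides straight down with about 6 N of rubbing resistance and stays where it is left
- cassette_top (a point): middle of the cassette's top edge, which is 80 (x) x 9 (y) mm; when home it is 94 mm above the bench, flush with the core
- rack: fixed grey rack, 104 (x) x 122 (y) mm, floor 6 mm and slot walls 50 mm above the bench; holds the wedge (slot nearest -y) and the three plates, 27 mm apart along y. Origin: centre of its underside
- plate_a: one of three like white filler plates upright in the rack: body 84 (x) x 12 (y, thickness) x 78 mm high; then ears 106 mm wide (x), 78 to 86 mm up; then a middle grip lug 40 (x) x 6 (y) mm, 86 to 110 mm up. Origin: centre of underside, z up. Take the lug by its ends, fingers closing along x, tips above the ears. Home in the tank its ears lie on the rims: origin 14 mm above the bench. 0.1 kg
- plate_b: one of three like white filler plates upright in the rack: body 84 (x) x 12 (y, thickness) x 78 mm high; then ears 106 mm wide (x), 78 to 86 mm up; then a middle grip lug 40 (x) x 6 (y) mm, 86 to 110 mm up. Origin: centre of underside, z up. Take the lug by its ends, fingers closing along x, tips above the ears. Home in the tank its ears lie on the rims: origin 14 mm above the bench. 0.1 kg
- plate_c: one of three like white filler plates upright in the rack: body 84 (x) x 12 (y, thickness) x 78 mm high; then ears 106 mm wide (x), 78 to 86 mm up; then a middle grip lug 40 (x) x 6 (y) mm, 86 to 110 mm up. Origin: centre of underside, z up. Take the lug by its ends, fingers closing along x, tips above the ears. Home in the tank its ears lie on the rims: origin 14 mm above the bench. 0.1 kg
- wedge: white hollow wedge, 62 mm wide (x), 110 mm high, tip down in the rack. Plane upright face at y = 0, goes against the plates; the other slopes and bears on the end rail: thickness 4 mm at the tip plus 0.29 mm per mm up to 25 mm at 72 mm. Grip block 40 (x) x 14 (y) mm, centre y = -12 mm, 77 to 110 mm up. Origin: tip's edge on the plane face, mid-width; z up. 0.07 kg
- vial: amber glass vial, 26 mm thick, 50 mm high; a bystander, to be left alone. Origin: centre of its underside
- comb: white gel comb lying flat, 34 x 82 x 4 mm; a bystander, to be left alone. Origin: centre of its underside
- bottle_a: blue plastic bottle, 56 mm thick, 115 mm high; a bystander, to be left alone. Origin: centre of its underside
- bottle_b: blue plastic bottle, as bottle_a; a bystander, to be left alone. Origin: centre of its underside
- beaker: glass beaker, 68 mm wide, 85 mm high; a bystander, to be left alone. Origin: centre of its underside
- tip_box: pipette tip box, 87 x 124 x 59 mm; a bystander, to be left alone. Origin: centre of its underside
- carton: white carton, 100 x 170 x 50 mm; a bystander, to be left alone. Origin: centre of its underside
There are look-alikes about, which are no part of the job. What is shaped like the plate_b but black or purple is not meant.

How it is judged:
On the way, in this order (a step that is already met when the one before it is completed fails the run):
1. the cassette is pressed flush into its slot (within 2.5 mm) (value of joint cassette below 0.0025 m), for 0.2 s.
2. a filler plate hangs fully home in the gap (((z of plate_a in the frame of tank between 0.009 and 0.0175 m and x of plate_a in the frame of tank between -0.008 and 0.008 m and y of plate_a in the frame of tank between -0.055 and 0 m and angle between plate_a's own z axis and vertical below 0.08 rad) or (z of plate_b in the frame of tank between 0.009 and 0.0175 m and x of plate_b in the frame of tank between -0.008 and 0.008 m and y of plate_b in the frame of tank between -0.055 and 0 m and angle between plate_b's own z axis and vertical below 0.08 rad) or (z of plate_c in the frame of tank between 0.009 and 0.0175 m and x of plate_c in the frame of tank between -0.008 and 0.008 m and y of plate_c in the frame of tank between -0.055 and 0 m and angle between plate_c's own z axis and vertical below 0.08 rad))), for 0.2 s.
At the end, for the whole second after the job is handed in: Cassette flush (2.5 mm); plates either home on the rims (5 mm) or still in the rack (20 mm); wedge upright, at rest, tip 9 mm or more below the rims and above the floor, pressing on a plate and on the end rail with over 1.5 N, a plate on the cassette with over 1 N; fingers still on the wedge (value of joint cassette below 0.0025 m and z of wedge in the frame of tank between 0.015 and 0.083 m and x of wedge in the frame of tank between -0.016 and 0.016 m and y of wedge in the frame of tank between -0.056 and 0 m and angle between wedge's own z axis and vertical below 0.12 rad and angle between the y axis of wedge and the y axis of tank, either way round below 0.15 rad and linear speed of wedge below 0.01 m/s and contact force between the fingers and wedge above 1.5 N and contact force between wedge and tank above 1.5 N and (contact force between wedge and plate_a above 1.5 N or contact force between wedge and plate_b above 1.5 N or contact force between wedge and plate_c above 1.5 N) and (contact force between core and plate_a above 1 N or contact force between core and plate_b above 1 N or contact force between core and plate_c above 1 N) and ((z of plate_a in the frame of tank between 0.009 and 0.0175 m and x of plate_a in the frame of tank between -0.008 and 0.008 m and y of plate_a in the frame of tank between -0.055 and 0 m and angle between plate_a's own z axis and vertical below 0.08 rad) or distance of plate_a from where it was at the start of the episode below 0.02 m) and ((z of plate_b in the frame of tank between 0.009 and 0.0175 m and x of plate_b in the frame of tank between -0.008 and 0.008 m and y of plate_b in the frame of tank between -0.055 and 0 m and angle between plate_b's own z axis and vertical below 0.08 rad) or distance of plate_b from where it was at the start of the episode below 0.02 m) and ((z of plate_c in the frame of tank between 0.009 and 0.0175 m and x of plate_c in the frame of tank between -0.008 and 0.008 m and y of plate_c in the frame of tank between -0.055 and 0 m and angle between plate_c's own z axis and vertical below 0.08 rad) or distance of plate_c from where it was at the start of the episode below 0.02 m)); the arm keeps its last pose, push and grip.
It fails at once if a bystander (bottle, beaker, vial, comb, tip box, carton) is pushed aside by over 30 mm or tipped over (distance of any of bottle_a, bottle_b, beaker, vial, comb, tip_box, carton from where it was at the start of the episode above 0.03 m or angle between any of bottle_a, bottle_b, beaker, vial, comb, tip_box, carton's own z axis and vertical above 0.5 rad).
It also fails if it takes over 72 s, if anything falls off the work surface, if the arm or the gripper's body presses on something with over 40 N, if the wrist force passes 120 N, or if a joint passes its speed limit or range.

## Robot

A 6-joint arm with a two-finger parallel gripper is mounted at the origin on the work surface. World frame = base frame: x ahead of the robot, y to its left, z up, the work surface at z = 0. Lengths are in m, angles in rad, forces in N, time in s.
With the tool pointing down it reaches from about 0.35 to 0.975 m from the base axis. Payload 4.9 kg.
Tool frame: the origin (TCP) lies at the very end of the fingers, on their centre line; the grasp point (between the pads) lies 19 mm behind it; z points along the fingers, y is the line along which they close (so a half turn about z gives the same grasp; the last joint's range is limited). The gripper opens to 85 mm and grips with 20 to 120 N. Pads are 22 mm wide; open, the fingers measure 114 mm over their backs; the gripper's body (76 mm by 85 mm) begins 54 mm behind the grasp point. The pads swing forward as they close: fully open they stand 13 mm farther back than shut.
Start: joints at [1.188, 0.053, 1.613, -0, 1.476, -0.119], TCP at [0.163, 0.603, 0.231] pointing down, gripper open.
Joint ranges: [-3.01, 3.01], [-1.01, 2.22], [0.06, 2.58], [-1.02, 4.17], [0.09, 2.62], [-3.14, 3.14]. Speed limits (rad/s): [2.57, 2.57, 3.14, 3.14, 3.14, 3.14].

## Interface

Orientations are given as a rotation vector (axis times angle).
In Python, from station import ctrl gives the robot as it stands. The module is installed in compiled form; this text tells all that it offers.
- The arm moves only by the tool jog_arm, never from a script. Its argument "steps" is a list of rows, each an object with "delta_rot": the turn, a rotation vector about the tool's x, y, z in degrees, a list of three; "linear": the shift along the tool's x, y, z in m, a list of three; "grip": the finger opening in m, from 0 to 0.0854. In form: [{"delta_rot": [rx, ry, rz], "linear": [x, y, z], "grip": grip}, ...]. A call has 1 to 10 rows; each row shifts and turns the commanded pose from where the row before left it, along the tool's axes as they then stand; what a row does not reach is not made up. A row lasts 1/10 s, in which the tool goes at most 50 mm and 8.59 degrees, less where a joint would pass 70% of its speed; a pose out of reach is approached as far as the arm can. A call with a gripper value outside its range is refused whole. The fingers move at their own pace and stop on an object; "newtons" is the grip in N (left out, the last holds). Time passes only in rows, so rows that do not move let the fingers close. It gives the time, the measured TCP pose, the force, the opening and the grip force at its end, in the units of the state.
- ctrl.get_obs(): the state, without advancing time (a new reading comes with each control period).
- ctrl.get_image(name): name is "scene" or "side" or "wrist"; returns (picture, depth): 480x640x3 uint8, red, green, blue; 480x640 float32, m along the optical axis (not along the pixel's ray), 0 where there is no reading.
- ctrl.camera_info(name): a dict with "camera_matrix" (3x3 intrinsics, pixels), "R" (3x3) and "t" (3): a world point X has camera coordinates R X + t; the wrist camera has in their place "T_tool_cam" (4x4, takes a point from camera to tool coordinates, whose origin is the TCP and whose axes are the flange's). Camera axes: x right, y down, z forward; pixel columns grow to the right and rows downward; lengths in m; the calibration is good to about 2 mm. A picture is of the moment at which its call begins: read the wrist's pose just before it. camera_info takes no time and is no camera call.
- ctrl.finish_job(): hands the job in; it is judged then, once.
The state is a dict: "t": time; "q": joint angles; "dq": joint speeds; "effort": joint torques, N m; "tool_pos": TCP position; "tool_rot": TCP orientation; "contact_force": force on the tool from outside, world axes, zero at the start; "wrist_torque": the same for the moment, N m; "opening": finger opening in m; "grip_force": force on a finger pad.
Only numpy, scipy, OpenCV 4.12 (cv2) and the standard library are available. Lean on these libraries where they do the work, as an engineer would, in place of code of your own. Each camera call takes 0.05 s, during which the arm holds its last target. There are 200 camera calls.

## Working session

There is one attempt and no reset: what is moved stays moved. The work goes in short steps, Python scripts to look and compute and a tool call to move; the robot and the scene stay as the last step left them, time stands still between calls to the robot, and variables do not carry over. Pictures are saved under pics/ and viewed, at most 10 in all, crops included, and the job is handed in when it is done.

Besides the shell and the picture viewer there is one more tool, called after "Call:" as name(argument=value, ...), one argument or row to a line, values as JSON. jog_arm: Moves the arm, as the interface text tells. Its arguments: {"type":"object","properties":{"steps":{"type":"array"},"newtons":{"type":"number"}},"required":["steps"]}

```bash
mkdir -p pics; ls
python3 - <<'E'
from station import ctrl
import cv2,numpy as np
np.set_printoptions(precision=4,suppress=True)
print(ctrl.get_obs())
for n in("scene","side","wrist"):
    p,d=ctrl.get_image(n); cv2.imwrite(f"pics/{n}0.png",p[...,::-1]); np.save(f"pics/{n}0d.npy",d)
    print(n,ctrl.camera_info(n))
E
```

```text
pics
{'t': 0.0, 'q': array([ 1.188 ,  0.0534,  1.6143,  0.    ,  1.476 , -0.119 ]), 'dq': array([-0.0004,  0.0003,  0.0003, -0.0016, -0.0013, -0.0002]), 'effort': array([  0.0006, -39.369 , -37.0172,  -0.0001,   0.0073,  -0.    ]), 'tool_pos': array([0.1627, 0.6028, 0.2301]), 'tool_rot': array([-0.4131, -3.1138,  0.0032]), 'contact_force': array([-0.2373, -0.2357, -0.6951]), 'wrist_torque': array([ 0.006 ,  0.0109, -0.0191]), 'grip_force': 0.0, 'opening': 0.08527257992275536}
scene {'camera_matrix': array([[620.0516,   0.    , 320.1074],
       [  0.    , 620.0516, 242.1315],
       [  0.    ,   0.    ,   1.    ]]), 'R': array([[-0.7884,  0.6151,  0.0121],
       [ 0.5022,  0.6548, -0.5648],
       [-0.3553, -0.4392, -0.8251]]), 't': array([ 0.424 , -0.2441,  1.7931])}
side {'camera_matrix': array([[519.982 ,   0.    , 323.0496],
       [  0.    , 519.982 , 239.6539],
       [  0.    ,   0.    ,   1.    ]]), 'R': array([[-0.9968, -0.0789,  0.0141],
       [-0.0648,  0.6897, -0.7212],
       [ 0.0471, -0.7198, -0.6926]]), 't': array([0.567 , 0.0827, 1.1866])}
wrist {'camera_matrix': array([[349.2719,   0.    , 317.2004],
       [  0.    , 349.2719, 238.6231],
       [  0.    ,   0.    ,   1.    ]]), 'T_tool_cam': array([[-0.001 , -0.9469, -0.3217,  0.0815],
       [ 1.    , -0.0007, -0.0009, -0.0002],
       [ 0.0006, -0.3217,  0.9469, -0.1435],
       [ 0.    ,  0.    ,  0.    ,  1.    ]])}
```

View pics/scene0.png

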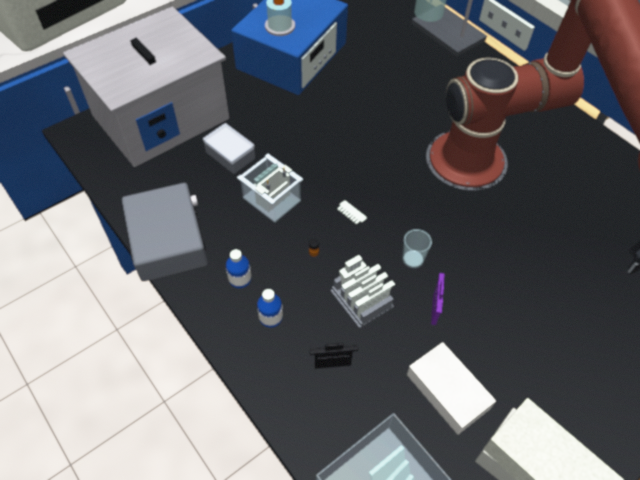

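View pics/side0.png

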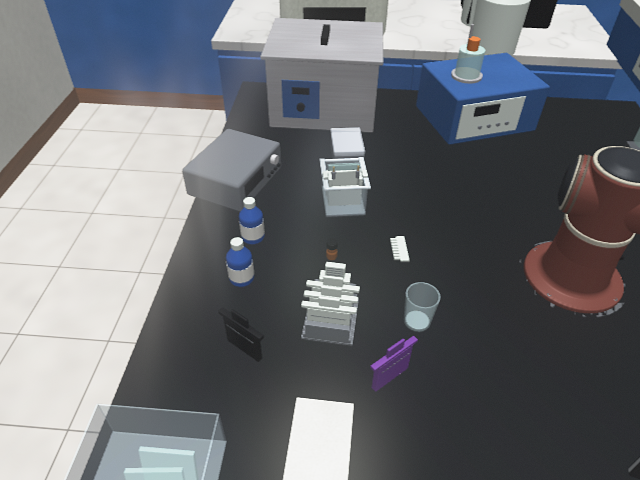

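The scene view shows the rack with the white plates at (365,290) and the tank with the core at (270,185). In the side view they are at (330,300) and (345,185). Look-alikes are a black plate at scene (333,355) / side (242,335) and a purple plate at scene (439,297) / side (393,362). I choose the white ones in the grey rack and check that in a close crop.

```bash
cat > h.py <<'E'
import numpy as np,cv2
from scipy.spatial.transform import Rotation as Ro
def load(n):
    return cv2.imread(f"pics/{n}0.png"),np.load(f"pics/{n}0d.npy")
def cloud(d,info,R=None,t=None):
    "world points HxWx3 from depth"
    K=info["camera_matrix"]; v,u=np.mgrid[:d.shape[0],:d.shape[1]]
    c=np.stack([(u-K[0,2])/K[0,0]*d,(v-K[1,2])/K[1,1]*d,d],-1)
    if R is None: R,t=info["R"],info["t"]
    return (c-t)@R
def wrist_Rt(o,info):
    T=np.eye(4);T[:3,:3]=Ro.from_rotvec(o["tool_rot"]).as_matrix();T[:3,3]=o["tool_pos"]
    W=np.linalg.inv(T@info["T_tool_cam"]); return W[:3,:3],W[:3,3]
def ray(u,v,z,info,R=None,t=None):
    if R is None: R,t=info["R"],info["t"]
    K=info["camera_matrix"]; c=-R.T@t; r=R.T@np.linalg.solve(K,[u,v,1.]); return c+r*(z-c[2])/r[2]
E
python3 - <<'E'
from h import *
from station import ctrl
np.set_printoptions(precision=3,suppress=True)
s,d=load("side"); I=ctrl.camera_info("side"); P=cloud(d,I)
for n,(u,v) in dict(tank=(345,165),rack=(330,300),box=(348,140),vial=(332,252),comb=(400,248),beaker=(421,292),ba=(250,203),bb=(237,242),carton=(320,440),purple=(393,362),black=(242,335)).items(): print(n,P[v,u],ray(u,v,0,I))
a=cv2.resize(s[140:225,295:395],None,fx=6,fy=6,interpolation=2)
b=cv2.resize(s[255:350,280:380],None,fx=6,fy=6,interpolation=2)
s2,_=load("scene")
c=cv2.resize(s2[145:230,225:325],None,fx=4,fy=4,interpolation=2)
e=cv2.resize(s2[245:330,320:420],None,fx=4,fy=4,interpolation=2)
w=np.vstack([np.hstack([cv2.resize(a,(400,300)),cv2.resize(b,(400,300))]),np.hstack([cv2.resize(c,(400,300)),cv2.resize(e,(400,300))])])
cv2.imwrite("pics/crops.png",w)
E
```

```text
tank [ 0.533 -0.225  0.11 ] [ 0.536 -0.379 -0.   ]
rack [0.54  0.214 0.113] [0.544 0.121 0.   ]
box [ 0.532 -0.42   0.057] [ 0.533 -0.508  0.   ]
vial [ 0.549 -0.001  0.025] [ 0.55  -0.026  0.   ]
comb [ 0.389 -0.047  0.007] [ 0.388 -0.054  0.   ]
beaker [0.357 0.13  0.058] [0.346 0.08  0.   ]
ba [ 0.741 -0.051  0.115] [ 0.775 -0.186 -0.   ]
bb [0.745 0.076 0.114] [ 0.78  -0.038  0.   ]
carton [0.538 0.458 0.052] [0.54  0.434 0.   ]
purple [0.419 0.309 0.066] [0.411 0.265 0.   ]
black [0.702 0.269 0.059] [0.716 0.228 0.   ]
```

View pics/crops.png

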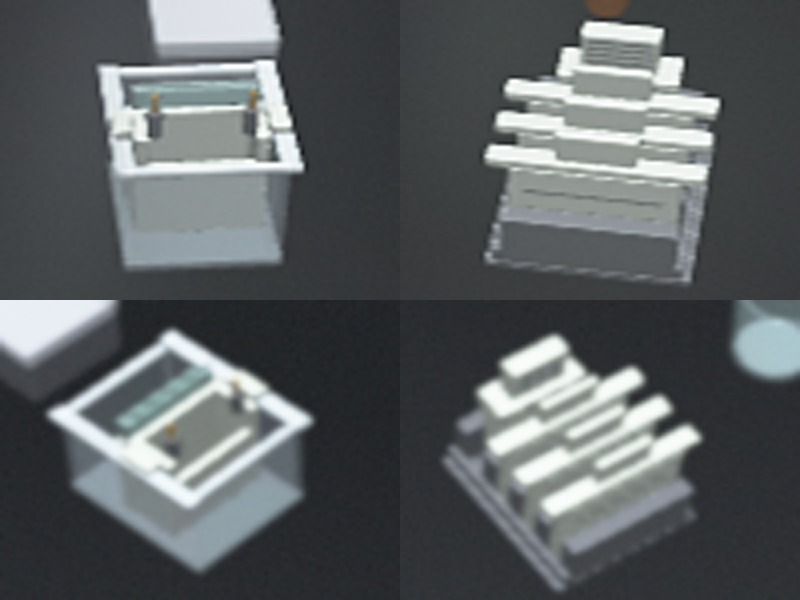

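The crop shows the tank with the grey core and its two posts on the near (+y) side and the teal cassette on the far (-y) side. The rack holds three white plates with the wedge at the far (-y) end. The black and purple plates lie outside the rack, so the choice is clear. I'm moving over the rack with the fingers along world x.

Call:
jog_arm(
  steps=[
    {"delta_rot": [0, 0, 8.32], "linear": [0, 0, -0.01], "grip": 0.085},
    {"delta_rot": [0, 0, 8.32], "linear": [0, 0, -0.01], "grip": 0.085},
    {"delta_rot": [0, 0, 8.32], "linear": [0, 0, -0.01], "grip": 0.085},
    {"delta_rot": [0, 0, 8.32], "linear": [0, 0, -0.01], "grip": 0.085},
    {"delta_rot": [0, 0, 8.32], "linear": [0, 0, -0.01], "grip": 0.085},
    {"delta_rot": [0, 0, 8.32], "linear": [0, 0, -0.01], "grip": 0.085},
    {"delta_rot": [0, 0, 8.32], "linear": [0, 0, -0.01], "grip": 0.085},
    {"delta_rot": [0, 0, 8.32], "linear": [0, 0, -0.01], "grip": 0.085},
    {"delta_rot": [0, 0, 8.32], "linear": [0, 0, 0], "grip": 0.085},
    {"delta_rot": [0, 0, 0], "linear": [-0.03, 0.03, 0], "grip": 0.085},
  ],
)

```text
t: 1.15
tool_pos: [0.191, 0.5748, 0.311]
tool_rot: [-2.218, -2.223, 0.001]
contact_force: [0.0, -0.3, 0.4]
opening: 0.0852
grip_force: 0.0
```

Call:
jog_arm(
  steps=[
    {"delta_rot": [0, 0, 0], "linear": [-0.034, 0.035, 0], "grip": 0.085},
    {"delta_rot": [0, 0, 0], "linear": [-0.034, 0.035, 0], "grip": 0.085},
    {"delta_rot": [0, 0, 0], "linear": [-0.034, 0.035, 0], "grip": 0.085},
    {"delta_rot": [0, 0, 0], "linear": [-0.034, 0.035, 0], "grip": 0.085},
    {"delta_rot": [0, 0, 0], "linear": [-0.034, 0.035, 0], "grip": 0.085},
    {"delta_rot": [0, 0, 0], "linear": [-0.034, 0.035, 0], "grip": 0.085},
    {"delta_rot": [0, 0, 0], "linear": [-0.034, 0.035, 0], "grip": 0.085},
    {"delta_rot": [0, 0, 0], "linear": [-0.034, 0.035, 0], "grip": 0.085},
    {"delta_rot": [0, 0, 0], "linear": [-0.034, 0.035, 0], "grip": 0.085},
    {"delta_rot": [0, 0, 0], "linear": [-0.034, 0.035, 0], "grip": 0.085},
  ],
)

```text
t: 2.15
tool_pos: [0.544, 0.2317, 0.311]
tool_rot: [-2.221, -2.221, 0.0]
contact_force: [0.7, 0.5, -0.7]
opening: 0.0845
grip_force: 0.0
```

Call:
jog_arm(
  steps=[
    {"delta_rot": [0, 0, 0], "linear": [0, 0, 0], "grip": 0.085},
    {"delta_rot": [0, 0, 0], "linear": [0, 0, 0], "grip": 0.085},
  ],
)

```text
t: 2.35
tool_pos: [0.5433, 0.2326, 0.3106]
tool_rot: [-2.223, -2.218, 0.002]
contact_force: [-0.2, -0.2, -0.2]
opening: 0.0851
grip_force: 0.0
```

```bash
cat > shot.py <<'E'
import sys
from h import *
from station import ctrl
n=sys.argv[1]; o=ctrl.get_obs(); p,d=ctrl.get_image("wrist")
R,t=wrist_Rt(o,ctrl.camera_info("wrist"))
cv2.imwrite(f"pics/{n}.png",p[...,::-1]); np.savez(f"pics/{n}.npz",d=d,R=R,t=t,pos=o["tool_pos"],rot=o["tool_rot"])
M=Ro.from_rotvec(o["tool_rot"]).as_matrix()
print(o["t"],o["tool_pos"],"x",M[:,0],"z",M[:,2],"q",o["q"])
E
python3 shot.py rack1
```

```text
2.35 [0.54327027 0.23257564 0.31056333] x [2.10850414e-03 9.99997776e-01 4.82705371e-05] z [-1.61235360e-03  5.16702434e-05 -9.99998699e-01] q [ 2.78370461e-01 -6.16549477e-02  1.59619109e+00  4.93090719e-04
  1.60859260e+00  2.80497182e-01]
```

View pics/rack1.png

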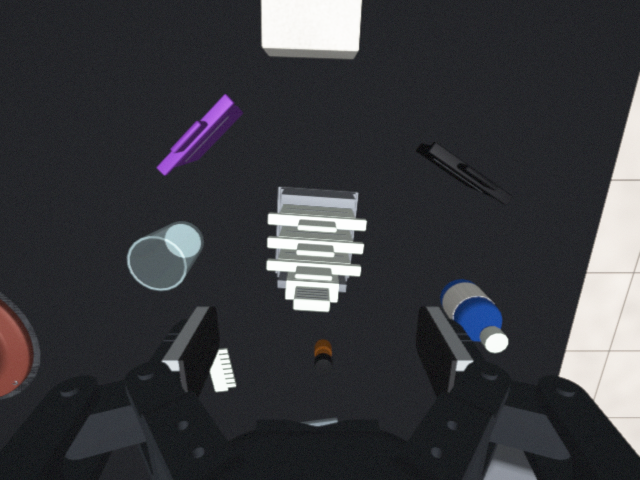

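The rack is at centre (318,250): three plate lugs at rows 226, 250 and 276, and the wedge block at (312,303). I'm measuring the tops from the depth points at about 116 mm.

```bash
cat > meas.py <<'E'
from h import *
from station import ctrl
import sys
np.set_printoptions(precision=4,suppress=True)
I=ctrl.camera_info("wrist")
def band(n,z0,z1,box,amin=25,show=True):
    f=np.load(f"pics/{n}.npz"); im=cv2.imread(f"pics/{n}.png"); P=cloud(f["d"],I,f["R"],f["t"])
    m=(P[...,2]>z0)&(P[...,2]<z1)&(f["d"]>0)
    m&=(P[...,0]>box[0])&(P[...,0]<box[1])&(P[...,1]>box[2])&(P[...,1]<box[3])
    k,L,s,c=cv2.connectedComponentsWithStats(m.astype(np.uint8))
    for i in range(1,k):
        if s[i,4]<amin: continue
        q=P[L==i]; r=cv2.minAreaRect((q[:,:2]*1000).astype(np.float32))
        (w,h),a=r[1],r[2]
        if w<h: w,h,a=h,w,a-90
        print(s[i,4],"px",c[i].round(0),"ctr mm",np.round(r[0],1),"size",np.round([w,h],1),"ang",round(a,2),"z",np.median(q[:,2])*1000)
    return P
E
python3 - <<'E'
from meas import *
P=band("rack1",.106,.125,(.45,.63,.05,.35))
print("ears");band("rack1",.085,.099,(.45,.63,.05,.35))
print("walls");band("rack1",.045,.056,(.45,.63,.05,.35))
E
```

```text
315 px [317. 227.] ctr mm [543.9 211.1] size [39.3  6.3] ang -3.98 z 116.0379325391518
311 px [315. 251.] ctr mm [542.  184.3] size [39.1  6.5] ang -4.07 z 116.0463039255293
318 px [314. 275.] ctr mm [540.1 157.5] size [39.7  6.3] ang -4.26 z 115.84473970633236
561 px [312. 302.] ctr mm [537.4 124.2] size [39.7 15.2] ang -4.16 z 116.38352519535334
ears
160 px [226. 103.] ctr mm [452.8 329.7] size [16.7 11.7] ang 43.97 z 86.6319890541404
936 px [317. 220.] ctr mm [544. 211.] size [105.9  12.7] ang -4.49 z 92.738005641613
924 px [315. 244.] ctr mm [542.2 184.1] size [105.5  12.4] ang -4.22 z 92.7196312476889
925 px [314. 266.] ctr mm [539.9 157.4] size [105.7  12.5] ang -4.39 z 92.70850915240418
181 px [312. 289.] ctr mm [538.7 130.1] size [41.   4.1] ang -6.63 z 92.61666431746826
walls
959 px [318. 202.] ctr mm [545.1 223.3] size [87.9 14.3] ang -4.27 z 50.787918792062705
58 px [289. 227.] ctr mm [509.4 193.3] size [20.7  3.6] ang -4.44 z 51.23226851004309
49 px [343. 231.] ctr mm [576.9 188.4] size [18.2  3.4] ang -3.84 z 50.364004251419786
81 px [282. 283.] ctr mm [498.7 117.7] size [10.9 10.5] ang 88.05 z 50.684062787995835
74 px [342. 287.] ctr mm [576.1 111.7] size [11.5  9.2] ang 89.38 z 50.51095053735093
```

Call:
jog_arm(
  steps=[
    {"delta_rot": [0, 0, 0], "linear": [-0.047, -0.001, 0], "grip": 0.085},
    {"delta_rot": [0, 0, 0], "linear": [-0.047, -0.001, 0], "grip": 0.085},
    {"delta_rot": [0, 0, 0], "linear": [-0.047, -0.001, 0], "grip": 0.085},
    {"delta_rot": [0, 0, 0], "linear": [-0.047, -0.001, 0], "grip": 0.085},
    {"delta_rot": [0, 0, 0], "linear": [-0.047, -0.001, 0], "grip": 0.085},
    {"delta_rot": [0, 0, 0], "linear": [-0.047, -0.001, 0], "grip": 0.085},
    {"delta_rot": [0, 0, 0], "linear": [-0.047, -0.001, 0], "grip": 0.085},
    {"delta_rot": [0, 0, 0], "linear": [-0.047, -0.001, 0], "grip": 0.085},
    {"delta_rot": [0, 0, 0], "linear": [-0.047, -0.001, 0], "grip": 0.085},
    {"delta_rot": [0, 0, 0], "linear": [0, 0, 0], "grip": 0.085},
  ],
)

```text
t: 3.4
tool_pos: [0.5335, -0.1924, 0.311]
tool_rot: [2.225, 2.217, -0.002]
contact_force: [0.2, 0.1, 0.0]
opening: 0.085
grip_force: 0.0
```

Call:
jog_arm(
  steps=[
    {"delta_rot": [0, 0, 0], "linear": [0, 0, 0], "grip": 0.085},
  ],
)

```text
t: 3.5
tool_pos: [0.534, -0.1888, 0.3112]
tool_rot: [-2.221, -2.221, -0.001]
contact_force: [0.7, 0.1, -0.4]
opening: 0.0852
grip_force: 0.0
```

```bash
python3 shot.py tank1
python3 - <<'E'
from meas import *
B=(.44,.64,-.36,-.12)
for a,b in ((.088,.0955),(.0955,.1015),(.1015,.112),(.12,.135)): print(a,b);P=band("tank1",a,b,B,30)
im=cv2.imread("pics/tank1.png"); cv2.imwrite("pics/tank1c.png",cv2.resize(im[90:390,190:450],None,fx=2,fy=2,interpolation=2))
E
```

```text
3.5 [ 0.53395668 -0.18877485  0.31115242] x [-2.64310843e-04  9.99999581e-01  8.76668236e-04] z [-2.20697953e-04  8.76609912e-04 -9.99999591e-01] q [-4.71557029e-01 -1.21567623e-01  1.65133146e+00  6.81271409e-04
  1.61242364e+00 -4.71793287e-01]
0.088 0.0955
4296 px [318. 226.] ctr mm [ 536.2 -219.7] size [130.3 114. ] ang -80.54 z 92.79048886679966
0.0955 0.1015
289 px [362. 212.] ctr mm [ 582.1 -198. ] size [25.8 12. ] ang -80.33 z 99.75749406964884
278 px [271. 227.] ctr mm [ 485.7 -214.4] size [26.2 12.1] ang -79.7 z 99.78244572957554
128 px [321. 238.] ctr mm [ 537.9 -226.5] size [78.7  2.2] ang 9.77 z 98.59374862447349
0.1015 0.112
752 px [320. 244.] ctr mm [ 538.2 -231.4] size [79.7  9.9] ang 9.54 z 108.19159399028128
0.12 0.135
```

View pics/tank1c.png

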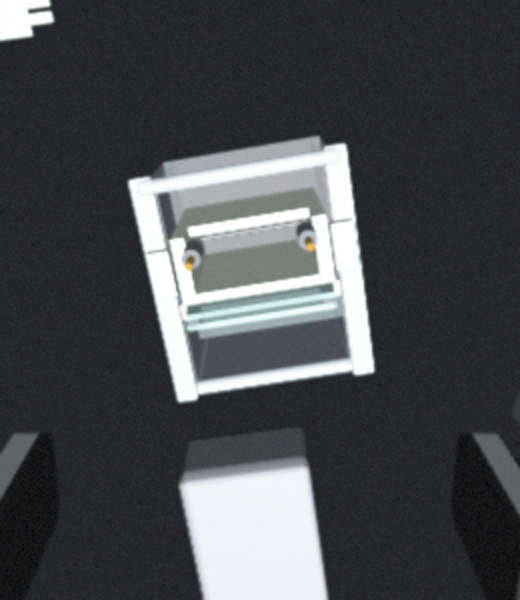

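The wrist view shows the tank turned about 9.5°. The teal cassette edge in the crop is at (262,310), raised to z = 108 mm, and the end rail is at (275,377). I'll work out the rail line and the gap, and start above the cassette with the fingers shut.

Call:
jog_arm(
  steps=[
    {"delta_rot": [0, 0, 0], "linear": [-0.0475, 0.005, 0], "grip": 0},
    {"delta_rot": [0, 0, -4.75], "linear": [0, 0, 0.035], "grip": 0},
    {"delta_rot": [0, 0, -4.75], "linear": [0, 0, 0.035], "grip": 0},
    {"delta_rot": [0, 0, 0], "linear": [0, 0, 0.035], "grip": 0},
    {"delta_rot": [0, 0, 0], "linear": [0, 0, 0.035], "grip": 0},
    {"delta_rot": [0, 0, 0], "linear": [0, 0, 0.035], "grip": 0},
    {"delta_rot": [0, 0, 0], "linear": [0, 0, 0], "grip": 0},
  ],
)

```text
t: 4.25
tool_pos: [0.536, -0.2326, 0.1302]
tool_rot: [-2.019, -2.393, 0.002]
contact_force: [-0.8, 0.4, -0.7]
opening: 0.0002
grip_force: 0.0
```

Run:
```python
from meas import *
f=np.load("pics/tank1.npz");P=cloud(f["d"],I,f["R"],f["t"])
a=np.radians(9.5);ux=np.array([np.cos(a),np.sin(a)]);uy=np.array([-ux[1],ux[0]])
D=P[...,:2]-np.array([.5362,-.2197]);X=D@ux*1000;Y=D@uy*1000;Z=P[...,2]*1000
for lo,hi in((-25,-15),(0,10),(20,30)):
    m=(X>lo)&(X<hi)&(Z>60)&(Y<-42)&(Y>-75)
    i=np.argsort(-Y[m])[::4]; print(np.c_[Y[m],Z[m]][i].round(1).tolist())
for lo,hi in((-10,10),):
    m=(X>lo)&(X<hi)&(Z>98)&(Y<0)&(Y>-40); print("cass",Y[m].min(),Y[m].max(),np.median(Z[m]))
m=(Z>88)&(Z<95)&(abs(Y)<60); print("rim x edges",np.percentile(X[m],[0,1,99,100]))
m=(Z>88)&(Z<95); print("rim y",Y[m].min(),Y[m].max())
o=ctrl.get_obs();print(o["t"],o["tool_pos"],o["opening"],o["contact_force"])
```

```text
[[-54.0, 75.3], [-54.5, 74.4], [-54.5, 66.6], [-54.6, 64.8], [-54.6, 68.9], [-54.7, 79.8], [-54.7, 85.7], [-54.7, 66.5], [-54.8, 84.6], [-54.8, 91.1], [-54.9, 85.9], [-54.9, 90.5], [-55.0, 82.1], [-55.0, 82.3], [-55.0, 61.8], [-55.1, 84.5], [-55.1, 79.3], [-55.1, 79.0], [-55.2, 81.2], [-55.3, 89.4], [-55.3, 66.6], [-55.4, 86.3], [-55.5, 62.2], [-55.6, 75.3], [-55.9, 90.6], [-56.0, 93.9], [-56.3, 92.2], [-56.6, 92.4], [-57.3, 92.0], [-57.9, 94.5], [-58.1, 90.6], [-58.8, 93.1], [-59.3, 93.5], [-60.1, 93.1], [-60.6, 92.5], [-61.3, 92.7]]
[[-53.9, 77.1], [-54.4, 89.8], [-54.5, 81.2], [-54.6, 78.2], [-54.6, 69.6], [-54.7, 62.2], [-54.7, 64.2], [-54.8, 83.4], [-54.8, 71.2], [-54.8, 83.5], [-54.9, 82.4], [-54.9, 75.8], [-54.9, 64.3], [-55.0, 64.7], [-55.0, 81.2], [-55.0, 76.4], [-55.1, 75.8], [-55.2, 67.5], [-55.2, 73.1], [-55.2, 70.1], [-55.3, 81.8], [-55.4, 74.1], [-55.5, 92.6], [-55.5, 90.0], [-55.8, 92.1], [-56.2, 92.2], [-56.8, 93.0], [-57.1, 92.9], [-57.5, 92.9], [-58.2, 93.2], [-59.0, 92.1], [-59.5, 93.2], [-59.5, 93.4], [-60.5, 91.8], [-61.0, 91.9]]
[[-54.3, 64.7], [-54.5, 70.1], [-54.6, 91.2], [-54.6, 68.5], [-54.8, 82.0], [-54.8, 87.0], [-54.8, 84.8], [-54.9, 76.5], [-54.9, 60.7], [-54.9, 80.4], [-54.9, 79.2], [-55.0, 65.1], [-55.0, 63.2], [-55.0, 73.5], [-55.0, 73.0], [-55.1, 60.9], [-55.1, 69.9], [-55.2, 75.3], [-55.3, 68.9], [-55.3, 74.9], [-55.4, 61.7], [-55.4, 62.6], [-55.4, 91.9], [-55.5, 77.7], [-55.5, 91.4], [-55.8, 91.5], [-56.3, 91.8], [-56.8, 92.2], [-57.4, 92.6], [-57.9, 92.3], [-58.2, 93.4], [-58.7, 93.3], [-59.7, 92.9], [-60.3, 94.1], [-60.8, 92.3], [-61.9, 91.3]]
cass -16.767026260425197 -6.936085475734762 107.7695262371942
rim x edges [-57.1452 -55.402  340.0323 344.8151]
rim y -359.4527855176859 139.33841689719077
4.25 [ 0.536  -0.2326  0.1302] 0.0001814238722694332 [-0.7992  0.4271 -0.744 ]
```

Call:
jog_arm(
  steps=[
    {"delta_rot": [0, 0, 0], "linear": [0, 0, 0.01], "grip": 0},
    {"delta_rot": [0, 0, 0], "linear": [0, 0, 0.01], "grip": 0},
    {"delta_rot": [0, 0, 0], "linear": [0, 0, 0.005], "grip": 0},
    {"delta_rot": [0, 0, 0], "linear": [0, 0, 0.004], "grip": 0},
    {"delta_rot": [0, 0, 0], "linear": [0, 0, 0.004], "grip": 0},
    {"delta_rot": [0, 0, 0], "linear": [0, 0, 0.003], "grip": 0},
  ],
)

```text
t: 4.85
tool_pos: [0.5397, -0.2373, 0.1017]
tool_rot: [2.029, 2.397, 0.001]
contact_force: [-1.9, 1.0, 5.2]
opening: -0.0001
grip_force: 2.6
```

Call:
jog_arm(
  steps=[
    {"delta_rot": [0, 0, 0], "linear": [0, 0, 0.003], "grip": 0},
    {"delta_rot": [0, 0, 0], "linear": [0, 0, 0.002], "grip": 0},
    {"delta_rot": [0, 0, 0], "linear": [0, 0, 0], "grip": 0},
  ],
)

```text
t: 5.15
tool_pos: [0.5396, -0.2373, 0.0962]
tool_rot: [2.029, 2.397, 0.001]
contact_force: [0.3, 0.9, 3.3]
opening: -0.0001
grip_force: 2.0
```

Call:
jog_arm(
  steps=[
    {"delta_rot": [0, 0, 0], "linear": [0, 0, 0.002], "grip": 0},
    {"delta_rot": [0, 0, 0], "linear": [0, 0, 0.002], "grip": 0},
    {"delta_rot": [0, 0, 0], "linear": [0, 0, 0.001], "grip": 0},
    {"delta_rot": [0, 0, 0], "linear": [0, 0, 0], "grip": 0},
  ],
)

```text
t: 5.55
tool_pos: [0.5398, -0.2374, 0.0938]
tool_rot: [2.029, 2.397, 0.001]
contact_force: [-6.3, 4.1, 15.9]
opening: -0.0002
grip_force: 8.3
```

The cassette is home: the reaction rose to 16 N at z = 94 mm. Next I lift and go to the plate nearest the wedge.

Call:
jog_arm(
  steps=[
    {"delta_rot": [0, 0, 0], "linear": [0, 0, 0], "grip": 0},
    {"delta_rot": [0, 0, 0], "linear": [0, 0, -0.03], "grip": 0},
    {"delta_rot": [0, 0, 0], "linear": [0, 0, -0.045], "grip": 0.07},
    {"delta_rot": [0, 0, 6.85], "linear": [0, 0, -0.045], "grip": 0.07},
    {"delta_rot": [0, 0, 6.85], "linear": [0, 0, -0.04], "grip": 0.07},
    {"delta_rot": [0, 0, 0], "linear": [0.0436, -0.0031, 0], "grip": 0.07},
    {"delta_rot": [0, 0, 0], "linear": [0.0436, -0.0031, 0], "grip": 0.07},
    {"delta_rot": [0, 0, 0], "linear": [0.0436, -0.0031, 0], "grip": 0.07},
    {"delta_rot": [0, 0, 0], "linear": [0.0436, -0.0031, 0], "grip": 0.07},
    {"delta_rot": [0, 0, 0], "linear": [0.0436, -0.0031, 0], "grip": 0.07},
  ],
)

```text
t: 6.55
tool_pos: [0.5393, -0.0172, 0.25]
tool_rot: [2.301, 2.138, 0.0]
contact_force: [1.2, 0.3, -0.3]
opening: 0.0699
grip_force: 0.0
```

Call:
jog_arm(
  steps=[
    {"delta_rot": [0, 0, 0], "linear": [0.0436, -0.0031, 0], "grip": 0.07},
    {"delta_rot": [0, 0, 0], "linear": [0.0436, -0.0031, 0], "grip": 0.07},
    {"delta_rot": [0, 0, 0], "linear": [0.0436, -0.0031, 0], "grip": 0.07},
    {"delta_rot": [0, 0, 0], "linear": [0.0436, -0.0031, 0], "grip": 0.07},
    {"delta_rot": [0, 0, 0], "linear": [0, 0, 0.04], "grip": 0.07},
    {"delta_rot": [0, 0, 0], "linear": [0, 0, 0.04], "grip": 0.07},
    {"delta_rot": [0, 0, 0], "linear": [0, 0, 0.03], "grip": 0.07},
    {"delta_rot": [0, 0, 0], "linear": [0, 0, 0], "grip": 0.07},
    {"delta_rot": [0, 0, 0], "linear": [0, 0, 0], "grip": 0.07},
    {"delta_rot": [0, 0, 0], "linear": [0, 0, 0], "grip": 0.07},
  ],
)

```text
t: 7.55
tool_pos: [0.5416, 0.1563, 0.1429]
tool_rot: [2.3, 2.137, 0.005]
contact_force: [0.2, 0.4, 0.5]
opening: 0.07
grip_force: 0.0
```

```bash
python3 shot.py p1
python3 - <<'E'
from meas import *
P=band("p1",.108,.125,(.45,.63,.05,.35))
f=np.load("pics/p1.npz"); print("lug C in tool frame", (np.array([.540,.1575,.116])-f["pos"])@Ro.from_rotvec(f["rot"]).as_matrix())
E
```

```text
7.55 [0.54157647 0.15631684 0.14289626] x [7.34306127e-02 9.97300008e-01 7.99716858e-04] z [ 4.16336220e-03  4.95328976e-04 -9.99991210e-01] q [ 1.49043123e-01 -2.43766160e-02  1.84211275e+00 -1.32545809e-04
  1.31966575e+00  2.22574224e-01]
1111 px [311. 179.] ctr mm [543.5 211.2] size [39.8  5.9] ang -4.32 z 116.36073183090231
1107 px [311. 230.] ctr mm [542.  184.3] size [39.8  6.3] ang -4.64 z 116.28474479821372
1127 px [311. 277.] ctr mm [539.8 157.2] size [39.9  7.1] ang -4.65 z 116.07960735703782
1966 px [312. 330.] ctr mm [537.4 123.8] size [40.  15.4] ang -4.7 z 116.39197141296658
lug C in tool frame [ 0.001  -0.0018  0.0269]
```

Call:
jog_arm(
  newtons=50,
  steps=[
    {"delta_rot": [0, 0, 0], "linear": [0.001, -0.0017, 0.02], "grip": 0.07},
    {"delta_rot": [0, 0, 0], "linear": [0, 0, 0.02], "grip": 0.07},
    {"delta_rot": [0, 0, 0], "linear": [0, 0, 0.01], "grip": 0.07},
    {"delta_rot": [0, 0, 0], "linear": [0, 0, 0], "grip": 0.06},
    {"delta_rot": [0, 0, 0], "linear": [0, 0, 0], "grip": 0.03},
    {"delta_rot": [0, 0, 0], "linear": [0, 0, 0], "grip": 0.03},
    {"delta_rot": [0, 0, 0], "linear": [0, 0, 0], "grip": 0.03},
    {"delta_rot": [0, 0, 0], "linear": [0, 0, 0], "grip": 0.03},
  ],
)

```text
t: 8.4
tool_pos: [0.5394, 0.1576, 0.0921]
tool_rot: [2.3, 2.138, 0.004]
contact_force: [-1.6, -0.0, 5.3]
opening: 0.0385
grip_force: 50.8
```

Call:
jog_arm(
  steps=[
    {"delta_rot": [0, 0, 0], "linear": [0, 0, -0.01], "grip": 0.03},
    {"delta_rot": [0, 0, 0], "linear": [0, 0, -0.02], "grip": 0.03},
    {"delta_rot": [0, 0, 0], "linear": [0, 0, -0.03], "grip": 0.03},
    {"delta_rot": [0, 0, 0], "linear": [0, 0, -0.03], "grip": 0.03},
    {"delta_rot": [0, 0, 0], "linear": [0, 0, -0.03], "grip": 0.03},
    {"delta_rot": [0, 0, 0], "linear": [0, 0, -0.03], "grip": 0.03},
    {"delta_rot": [0, 0, 0], "linear": [0, 0, 0], "grip": 0.03},
    {"delta_rot": [0, 0, 0], "linear": [0, 0, 0], "grip": 0.03},
    {"delta_rot": [0, 0, 0], "linear": [0, 0, 0], "grip": 0.03},
  ],
)

```text
t: 9.3
tool_pos: [0.5373, 0.1573, 0.2383]
tool_rot: [-2.3, -2.137, 0.004]
contact_force: [0.6, -0.0, -0.8]
opening: 0.0388
grip_force: 51.2
```

```bash
python3 shot.py p2
cat > held.py <<'E'
# held plate in tool frame: lug band and ears band by tool-z depth
from meas import *
import sys
f=np.load(f"pics/{sys.argv[1]}.npz"); M=Ro.from_rotvec(f["rot"]).as_matrix()
P=(cloud(f["d"],I,f["R"],f["t"])-f["pos"])@M*1000
ok=(f["d"]>0)&(abs(P[...,0])<14)
for nm,m in (("ears",ok&(abs(P[...,2])<8)&(abs(P[...,1])<65)&(abs(P[...,1])>22)),("lug",ok&(P[...,2]>-30)&(P[...,2]<-18)&(abs(P[...,1])<19))):
    q=P[m]; print(nm,len(q), "x",np.percentile(q[:,0],[1,50,99]),"y",np.percentile(q[:,1],[0.5,99.5]),"z",np.median(q[:,2]), "yaw slope",np.degrees(np.polyfit(q[:,1],q[:,0],1)[0]),"roll",np.degrees(np.polyfit(q[:,1],q[:,2],1)[0]))
E
python3 held.py p2
```

```text
9.3 [0.53728038 0.157253   0.23833804] x [ 7.31353352e-02  9.97321769e-01 -7.14771676e-04] z [-3.20066657e-03 -4.81976954e-04 -9.99994762e-01] q [ 1.51793280e-01 -1.04532446e-01  1.75549870e+00  7.56353347e-06
  1.49386315e+00  2.24994524e-01]
ears 2691 x [-5.8337  3.5304 10.1765] y [-51.1632  53.3251] z -0.5000659425738627 yaw slope -0.055908051404014114 roll 0.39906426551073604
lug 2106 x [-9.0056  1.7987 10.5548] y [-18.7715  18.8333] z -24.16331462671641 yaw slope -0.5551459214074304 roll 1.4468909513062473
```

Run:
```python
from station import ctrl
o=ctrl.get_obs();print(o["t"],o["tool_pos"],o["dq"])
```

```text
9.35 [0.53718348 0.15724899 0.2379812 ] [ 4.42673257e-04  3.38038126e-03 -5.44757665e-04 -1.55932195e-03
  7.91150588e-06 -1.29217182e-04]
```

Call:
jog_arm(
  steps=[
    {"delta_rot": [0, 0, 0], "linear": [0, 0, 0], "grip": 0.03},
  ],
)

```text
t: 9.45
tool_pos: [0.5374, 0.1572, 0.2383]
tool_rot: [-2.3, -2.137, 0.004]
contact_force: [-0.3, 0.2, -1.7]
opening: 0.0391
grip_force: 51.2
```

Call:
jog_arm(
  steps=[
    {"delta_rot": [0, 0, 0], "linear": [0, 0, 0], "grip": 0.03},
  ],
)

```text
t: 9.55
tool_pos: [0.5378, 0.1573, 0.2389]
tool_rot: [-2.3, -2.138, 0.003]
contact_force: [-0.5, -0.5, -1.2]
opening: 0.0385
grip_force: 51.2
```

Call:
jog_arm(
  steps=[
    {"delta_rot": [0, 0, 0], "linear": [-0.0445, 0.0034, 0], "grip": 0.03},
    {"delta_rot": [0, 0, 0], "linear": [-0.0445, 0.0034, 0], "grip": 0.03},
    {"delta_rot": [0, 0, 0], "linear": [-0.0445, 0.0034, 0], "grip": 0.03},
    {"delta_rot": [0, 0, 0], "linear": [-0.0445, 0.0034, 0], "grip": 0.03},
    {"delta_rot": [0, 0, 0], "linear": [-0.0445, 0.0034, 0], "grip": 0.03},
    {"delta_rot": [0, 0, 0], "linear": [-0.0445, 0.0034, 0], "grip": 0.03},
    {"delta_rot": [0, 0, 0], "linear": [-0.0445, 0.0034, 0], "grip": 0.03},
    {"delta_rot": [0, 0, 0], "linear": [-0.0445, 0.0034, 0], "grip": 0.03},
    {"delta_rot": [0, 0, 0], "linear": [-0.0442, 0.0035, 0], "grip": 0.03},
    {"delta_rot": [0, 0, -6.85], "linear": [0, 0, 0.018], "grip": 0.03},
  ],
)

```text
t: 10.55
tool_pos: [0.5404, -0.2497, 0.2247]
tool_rot: [2.168, 2.265, -0.001]
contact_force: [0.5, 0.2, -0.5]
opening: 0.0387
grip_force: 51.2
```

Call:
jog_arm(
  steps=[
    {"delta_rot": [0, 0, -6.85], "linear": [0, 0, 0.02], "grip": 0.03},
    {"delta_rot": [0, 0, 0], "linear": [0, 0, 0], "grip": 0.03},
    {"delta_rot": [0, 0, 0], "linear": [0, 0, 0], "grip": 0.03},
    {"delta_rot": [0, 0, 0], "linear": [0, 0, 0], "grip": 0.03},
  ],
)

```text
t: 10.95
tool_pos: [0.5402, -0.244, 0.2036]
tool_rot: [2.03, 2.395, 0.0]
contact_force: [0.9, 0.3, -1.5]
opening: 0.039
grip_force: 51.2
```

```bash
python3 shot.py p3; python3 held.py p3
cat > rims.py <<'E'
# tank rims and held plate ears, in tool frame, mm
from meas import *
import sys
f=np.load(f"pics/{sys.argv[1]}.npz"); M=Ro.from_rotvec(f["rot"]).as_matrix()
W=cloud(f["d"],I,f["R"],f["t"]); P=(W-f["pos"])@M*1000; Z=W[...,2]*1000
m=(f["d"]>0)&(Z>89)&(Z<95)
for sg in(-1,1):
    q=P[m&(P[...,1]*sg>38)&(P[...,1]*sg<64)]
    for lo in range(-40,100,20):
        b=q[(q[:,0]>lo)&(q[:,0]<lo+20)]
        if len(b)>30: print(sg,lo,len(b),"y in/out",np.percentile(b[:,1]*sg,[1,99]).round(2))
E
python3 rims.py p3
python3 - <<'E'
import cv2
im=cv2.imread("pics/p3.png");cv2.imwrite("pics/p3c.png",im)
E
```

```text
10.95 [ 0.54023462 -0.24396006  0.20355651] x [-0.16407493  0.98644721 -0.00115182] z [ 1.46538482e-03 -9.23905317e-04 -9.99998500e-01] q [-5.49663257e-01 -5.88930589e-03  1.71916804e+00 -2.25312064e-05
  1.42658174e+00 -7.14481055e-01]
ears 2695 x [-6.1768  3.2948  9.9887] y [-51.3851  53.3309] z -0.48400757739390965 yaw slope -0.04289748393140575 roll 0.3932515372021331
lug 2112 x [-9.3332  1.5215 10.1733] y [-18.7457  18.797 ] z -24.10694165879275 yaw slope -0.16629533773373148 roll 1.4260164895191503
-1 -20 248 y in/out [44.5  56.96]
-1 0 504 y in/out [38.58 56.8 ]
-1 20 196 y in/out [38.14 57.18]
-1 40 317 y in/out [38.18 57.12]
-1 60 541 y in/out [42.03 56.82]
-1 80 380 y in/out [38.21 57.01]
1 -20 228 y in/out [44.22 56.56]
1 0 505 y in/out [38.35 56.43]
1 20 183 y in/out [38.04 56.62]
1 40 311 y in/out [38.13 56.5 ]
1 60 539 y in/out [43.8  56.34]
1 80 369 y in/out [38.21 56.19]
```

View pics/p3c.png

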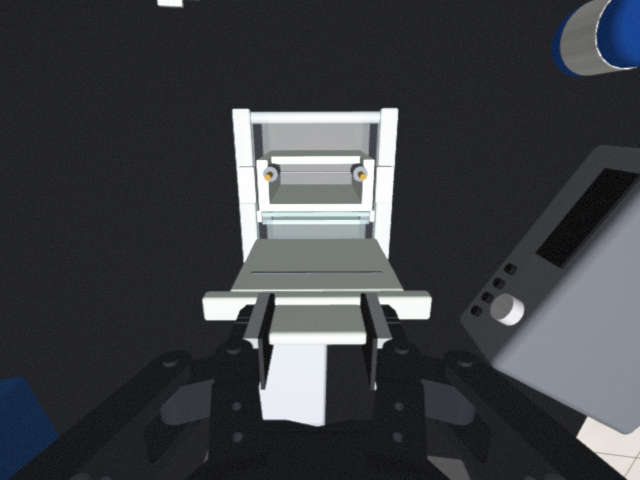

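The view shows the plate held square over the tank: ears at row 305 from x = 205 to 430, with rims and core beyond. It needs to shift about 1.3 mm towards -x, then go down.

Call:
jog_arm(
  steps=[
    {"delta_rot": [0, 0, 0], "linear": [0, -0.0013, 0], "grip": 0.03},
    {"delta_rot": [0, 0, 0], "linear": [0, 0, 0.01], "grip": 0.03},
    {"delta_rot": [0, 0, 0], "linear": [0, 0, 0.01], "grip": 0.03},
    {"delta_rot": [0, 0, 0], "linear": [0, 0, 0.01], "grip": 0.03},
    {"delta_rot": [0, 0, 0], "linear": [0, 0, 0.01], "grip": 0.03},
  ],
)

```text
t: 11.5
tool_pos: [0.5379, -0.2439, 0.1607]
tool_rot: [-2.029, -2.397, 0.0]
contact_force: [0.8, 0.9, -0.9]
opening: 0.0388
grip_force: 51.2
```

Call:
jog_arm(
  steps=[
    {"delta_rot": [0, 0, 0], "linear": [0, 0, 0.015], "grip": 0.03},
    {"delta_rot": [0, 0, 0], "linear": [0, 0, 0.015], "grip": 0.03},
    {"delta_rot": [0, 0, 0], "linear": [0, 0, 0.015], "grip": 0.03},
    {"delta_rot": [0, 0, 0], "linear": [0, 0, 0], "grip": 0.03},
    {"delta_rot": [0, 0, 0], "linear": [0, 0, 0], "grip": 0.03},
  ],
)

```text
t: 12.0
tool_pos: [0.5381, -0.244, 0.1167]
tool_rot: [-2.029, -2.397, 0.001]
contact_force: [-0.2, -0.2, -0.6]
opening: 0.0384
grip_force: 51.2
```

Call:
jog_arm(
  steps=[
    {"delta_rot": [0, 0, 0], "linear": [0, 0, 0.006], "grip": 0.03},
    {"delta_rot": [0, 0, 0], "linear": [0, 0, 0.006], "grip": 0.03},
    {"delta_rot": [0, 0, 0], "linear": [0, 0, 0.003], "grip": 0.03},
    {"delta_rot": [0, 0, 0], "linear": [0, 0, 0.002], "grip": 0.03},
    {"delta_rot": [0, 0, 0], "linear": [0, 0, 0], "grip": 0.03},
  ],
)

```text
t: 12.5
tool_pos: [0.5384, -0.2443, 0.1005]
tool_rot: [2.03, 2.398, -0.0]
contact_force: [0.1, 0.1, -1.0]
opening: 0.0386
grip_force: 51.2
```

Call:
jog_arm(
  steps=[
    {"delta_rot": [0, 0, 0], "linear": [0, 0, 0.001], "grip": 0.03},
    {"delta_rot": [0, 0, 0], "linear": [0, 0, 0.001], "grip": 0.03},
    {"delta_rot": [0, 0, 0], "linear": [0, 0, 0], "grip": 0.03},
  ],
)

```text
t: 12.8
tool_pos: [0.5386, -0.2445, 0.1001]
tool_rot: [2.029, 2.398, -0.001]
contact_force: [-5.2, 1.0, 8.1]
opening: 0.0386
grip_force: 52.0
```

Home on the rims (8 N). Now I push it towards the cassette to feel the face.

Call:
jog_arm(
  steps=[
    {"delta_rot": [0, 0, 0], "linear": [0.001, 0, -0.001], "grip": 0.03},
    {"delta_rot": [0, 0, 0], "linear": [0.001, 0, 0], "grip": 0.03},
    {"delta_rot": [0, 0, 0], "linear": [0.001, 0, 0], "grip": 0.03},
    {"delta_rot": [0, 0, 0], "linear": [0, 0, 0], "grip": 0.03},
  ],
)

```text
t: 13.2
tool_pos: [0.5386, -0.2419, 0.1002]
tool_rot: [2.028, 2.396, 0.0]
contact_force: [-0.9, -1.8, 4.6]
opening: 0.0388
grip_force: 51.7
```

Call:
jog_arm(
  steps=[
    {"delta_rot": [0, 0, 0], "linear": [0.001, 0, 0], "grip": 0.03},
    {"delta_rot": [0, 0, 0], "linear": [0.001, 0, 0], "grip": 0.03},
    {"delta_rot": [0, 0, 0], "linear": [0, 0, 0], "grip": 0.03},
  ],
)

```text
t: 13.5
tool_pos: [0.5384, -0.2408, 0.1002]
tool_rot: [2.026, 2.395, -0.002]
contact_force: [1.9, -6.1, 2.0]
opening: 0.0385
grip_force: 51.6
```

The first plate is home and against the face. I release it and go for the middle plate.

Call:
jog_arm(
  steps=[
    {"delta_rot": [0, 0, 0], "linear": [-0.001, 0, 0], "grip": 0.07},
    {"delta_rot": [0, 0, 0], "linear": [0, 0, 0], "grip": 0.07},
    {"delta_rot": [0, 0, 0], "linear": [0, 0, 0], "grip": 0.07},
    {"delta_rot": [0, 0, 0], "linear": [0, 0, -0.02], "grip": 0.07},
    {"delta_rot": [0, 0, 0], "linear": [0, 0, -0.04], "grip": 0.07},
    {"delta_rot": [0, 0, 6.85], "linear": [0, 0, -0.04], "grip": 0.07},
    {"delta_rot": [0, 0, 6.85], "linear": [0, 0, -0.04], "grip": 0.07},
    {"delta_rot": [0, 0, 0], "linear": [0.0472, -0.0032, 0], "grip": 0.07},
    {"delta_rot": [0, 0, 0], "linear": [0.0472, -0.0032, 0], "grip": 0.07},
    {"delta_rot": [0, 0, 0], "linear": [0.0472, -0.0032, 0], "grip": 0.07},
  ],
)

```text
t: 14.5
tool_pos: [0.538, -0.0966, 0.2392]
tool_rot: [-2.302, -2.137, -0.0]
contact_force: [1.0, 1.2, -0.0]
opening: 0.0699
grip_force: 0.0
```

Call:
jog_arm(
  steps=[
    {"delta_rot": [0, 0, 0], "linear": [0.0472, -0.0032, 0], "grip": 0.07},
    {"delta_rot": [0, 0, 0], "linear": [0.0472, -0.0032, 0], "grip": 0.07},
    {"delta_rot": [0, 0, 0], "linear": [0.0472, -0.0032, 0], "grip": 0.07},
    {"delta_rot": [0, 0, 0], "linear": [0.0472, -0.0032, 0], "grip": 0.07},
    {"delta_rot": [0, 0, 0], "linear": [0.0472, -0.0032, 0], "grip": 0.07},
    {"delta_rot": [0, 0, 0], "linear": [0.0472, -0.0032, 0], "grip": 0.07},
    {"delta_rot": [0, 0, 0], "linear": [0, 0, 0.04], "grip": 0.07},
    {"delta_rot": [0, 0, 0], "linear": [0, 0, 0.04], "grip": 0.07},
    {"delta_rot": [0, 0, 0], "linear": [0, 0, 0.02], "grip": 0.07},
    {"delta_rot": [0, 0, 0], "linear": [0, 0, 0], "grip": 0.07},
  ],
)

```text
t: 15.5
tool_pos: [0.5364, 0.1853, 0.1341]
tool_rot: [-2.296, -2.136, 0.013]
contact_force: [-0.9, -0.3, -0.0]
opening: 0.0699
grip_force: 0.0
```

Call:
jog_arm(
  steps=[
    {"delta_rot": [0, 0, 0], "linear": [0, 0, 0], "grip": 0.07},
    {"delta_rot": [0, 0, 0], "linear": [0, 0, 0], "grip": 0.07},
  ],
)

```text
t: 15.7
tool_pos: [0.5412, 0.1858, 0.1415]
tool_rot: [2.3, 2.137, 0.004]
contact_force: [-0.2, 0.0, 0.0]
opening: 0.07
grip_force: 0.0
```

Call:
jog_arm(
  newtons=50,
  steps=[
    {"delta_rot": [0, 0, 0], "linear": [-0.0012, 0, 0.02], "grip": 0.07},
    {"delta_rot": [0, 0, 0], "linear": [0, 0, 0.02], "grip": 0.07},
    {"delta_rot": [0, 0, 0], "linear": [0, 0, 0.009], "grip": 0.07},
    {"delta_rot": [0, 0, 0], "linear": [0, 0, 0], "grip": 0.06},
    {"delta_rot": [0, 0, 0], "linear": [0, 0, 0], "grip": 0.03},
    {"delta_rot": [0, 0, 0], "linear": [0, 0, 0], "grip": 0.03},
    {"delta_rot": [0, 0, 0], "linear": [0, 0, 0], "grip": 0.03},
    {"delta_rot": [0, 0, 0], "linear": [0, 0, 0], "grip": 0.03},
  ],
)

```text
t: 16.5
tool_pos: [0.5411, 0.1846, 0.0922]
tool_rot: [2.3, 2.138, 0.004]
contact_force: [-1.9, 0.6, 4.8]
opening: 0.0385
grip_force: 50.8
```

Call:
jog_arm(
  steps=[
    {"delta_rot": [0, 0, 0], "linear": [0, 0, -0.01], "grip": 0.03},
    {"delta_rot": [0, 0, 0], "linear": [0, 0, -0.02], "grip": 0.03},
    {"delta_rot": [0, 0, 0], "linear": [0, 0, -0.03], "grip": 0.03},
    {"delta_rot": [0, 0, 0], "linear": [0, 0, -0.03], "grip": 0.03},
    {"delta_rot": [0, 0, 0], "linear": [0, 0, -0.03], "grip": 0.03},
    {"delta_rot": [0, 0, 0], "linear": [0, 0, -0.035], "grip": 0.03},
    {"delta_rot": [0, 0, 0], "linear": [0, 0, 0], "grip": 0.03},
  ],
)

```text
t: 17.2
tool_pos: [0.5426, 0.1849, 0.2523]
tool_rot: [2.297, 2.135, 0.015]
contact_force: [-0.6, 1.1, 0.3]
opening: 0.0387
grip_force: 51.2
```

Call:
jog_arm(
  steps=[
    {"delta_rot": [0, 0, 0], "linear": [-0.0491, 0.0036, 0], "grip": 0.03},
    {"delta_rot": [0, 0, 0], "linear": [-0.0491, 0.0036, 0], "grip": 0.03},
    {"delta_rot": [0, 0, 0], "linear": [-0.0491, 0.0036, 0], "grip": 0.03},
    {"delta_rot": [0, 0, 0], "linear": [-0.0491, 0.0036, 0], "grip": 0.03},
    {"delta_rot": [0, 0, 0], "linear": [-0.0491, 0.0036, 0], "grip": 0.03},
    {"delta_rot": [0, 0, 0], "linear": [-0.0491, 0.0036, 0], "grip": 0.03},
    {"delta_rot": [0, 0, 0], "linear": [-0.0491, 0.0036, 0], "grip": 0.03},
    {"delta_rot": [0, 0, 0], "linear": [-0.0491, 0.0036, 0], "grip": 0.03},
    {"delta_rot": [0, 0, 0], "linear": [-0.0491, 0.0036, 0], "grip": 0.03},
    {"delta_rot": [0, 0, -6.85], "linear": [0, 0, 0.015], "grip": 0.03},
  ],
)

```text
t: 18.2
tool_pos: [0.5399, -0.2647, 0.2317]
tool_rot: [2.17, 2.266, -0.002]
contact_force: [0.1, 1.6, -0.7]
opening: 0.0383
grip_force: 51.2
```

Call:
jog_arm(
  steps=[
    {"delta_rot": [0, 0, -6.85], "linear": [0, 0, 0.018], "grip": 0.03},
    {"delta_rot": [0, 0, 0], "linear": [0, 0, 0], "grip": 0.03},
    {"delta_rot": [0, 0, 0], "linear": [0, 0, 0], "grip": 0.03},
    {"delta_rot": [0, 0, 0], "linear": [0, 0, 0], "grip": 0.03},
  ],
)

```text
t: 18.6
tool_pos: [0.5404, -0.2586, 0.2133]
tool_rot: [2.03, 2.396, 0.0]
contact_force: [0.6, -0.6, 0.2]
opening: 0.0386
grip_force: 51.1
```

```bash
python3 shot.py p4; python3 held.py p4; python3 rims.py p4
python3 - <<'E'
from meas import *
print("plate1 lug");band("p4",.118,.130,(.44,.64,-.32,-.15))
print("ears");band("p4",.0965,.104,(.44,.64,-.32,-.15))
E
```

```text
18.6 [ 0.54037468 -0.25856434  0.21328738] x [-1.64120471e-01  9.86439902e-01 -8.89089584e-04] z [ 1.10222357e-03 -7.17926517e-04 -9.99999135e-01] q [-5.70470274e-01  2.43418095e-03  1.69440605e+00 -9.08284703e-06
  1.44343704e+00 -7.35335949e-01]
ears 2665 x [-6.2453  3.0861  9.8766] y [-51.3362  53.2456] z -0.3830807865306772 yaw slope -0.01781515378852957 roll 0.2120916885147786
lug 2054 x [-9.5422  1.4475 10.2561] y [-18.6747  18.7664] z -23.944199871609555 yaw slope -0.5518726070938151 roll 1.199636583136646
-1 -20 203 y in/out [41.88 54.61]
-1 0 214 y in/out [42.67 54.61]
-1 20 441 y in/out [38.51 54.55]
-1 40 68 y in/out [38.08 54.92]
-1 60 397 y in/out [38.43 54.74]
-1 80 588 y in/out [38.5  54.72]
1 -20 268 y in/out [46.78 58.93]
1 0 218 y in/out [46.27 58.78]
1 20 508 y in/out [38.29 58.85]
1 40 139 y in/out [38.38 58.99]
1 60 447 y in/out [38.58 58.84]
1 80 633 y in/out [38.3  58.66]
plate1 lug
46 px [273. 151.] ctr mm [ 502.7 -201.3] size [3.9 3.8] ang 50.15 z 127.84659901468048
42 px [365. 151.] ctr mm [ 561.4 -191.3] size [3.5 3.5] ang 7.51 z 127.53824472197353
564 px [318. 219.] ctr mm [ 539.5 -241.4] size [40.   6.3] ang 9.61 z 124.41682105927933
ears
622 px [251. 162.] ctr mm [ 485.6 -214.2] size [25.7 12.2] ang -80.59 z 99.83331833385401
629 px [386. 162.] ctr mm [ 582.1 -198.2] size [25.9 12.2] ang -80.12 z 99.88709069589245
1687 px [319. 209.] ctr mm [ 539.6 -241.3] size [105.7  12.6] ang 9.6 z 100.80241690287198
```

Call:
jog_arm(
  steps=[
    {"delta_rot": [0, 0, 0], "linear": [0, 0.0012, 0], "grip": 0.03},
    {"delta_rot": [0, 0, 0], "linear": [0, 0, 0.012], "grip": 0.03},
    {"delta_rot": [0, 0, 0], "linear": [0, 0, 0.012], "grip": 0.03},
    {"delta_rot": [0, 0, 0], "linear": [0, 0, 0.012], "grip": 0.03},
    {"delta_rot": [0, 0, 0], "linear": [0, 0, 0.012], "grip": 0.03},
    {"delta_rot": [0, 0, 0], "linear": [0, 0, 0], "grip": 0.03},
  ],
)

```text
t: 19.25
tool_pos: [0.54, -0.2576, 0.161]
tool_rot: [-2.027, -2.394, 0.0]
contact_force: [0.7, -0.6, -1.9]
opening: 0.0386
grip_force: 51.1
```

Call:
jog_arm(
  steps=[
    {"delta_rot": [0, 0, 0], "linear": [0, 0, 0.015], "grip": 0.03},
    {"delta_rot": [0, 0, 0], "linear": [0, 0, 0.015], "grip": 0.03},
    {"delta_rot": [0, 0, 0], "linear": [0, 0, 0.015], "grip": 0.03},
    {"delta_rot": [0, 0, 0], "linear": [0, 0, 0.004], "grip": 0.03},
    {"delta_rot": [0, 0, 0], "linear": [0, 0, 0], "grip": 0.03},
    {"delta_rot": [0, 0, 0], "linear": [0, 0, 0], "grip": 0.03},
  ],
)

```text
t: 19.85
tool_pos: [0.5412, -0.2587, 0.1155]
tool_rot: [2.03, 2.398, -0.0]
contact_force: [0.4, -0.6, -0.8]
opening: 0.0386
grip_force: 51.1
```

Call:
jog_arm(
  steps=[
    {"delta_rot": [0, 0, 0], "linear": [0, 0, 0.006], "grip": 0.03},
    {"delta_rot": [0, 0, 0], "linear": [0, 0, 0.005], "grip": 0.03},
    {"delta_rot": [0, 0, 0], "linear": [0, 0, 0.003], "grip": 0.03},
    {"delta_rot": [0, 0, 0], "linear": [0, 0, 0.001], "grip": 0.03},
    {"delta_rot": [0, 0, 0], "linear": [0, 0, 0.001], "grip": 0.03},
    {"delta_rot": [0, 0, 0], "linear": [0, 0, 0], "grip": 0.03},
  ],
)

```text
t: 20.45
tool_pos: [0.5412, -0.2588, 0.1003]
tool_rot: [2.029, 2.398, -0.0]
contact_force: [-3.4, 0.7, 2.6]
opening: 0.0386
grip_force: 51.5
```

Call:
jog_arm(
  steps=[
    {"delta_rot": [0, 0, 0], "linear": [0.002, 0, 0], "grip": 0.03},
    {"delta_rot": [0, 0, 0], "linear": [0.0015, 0, 0], "grip": 0.03},
    {"delta_rot": [0, 0, 0], "linear": [0.001, 0, 0], "grip": 0.03},
    {"delta_rot": [0, 0, 0], "linear": [0.001, 0, 0], "grip": 0.03},
    {"delta_rot": [0, 0, 0], "linear": [0.001, 0, 0], "grip": 0.03},
    {"delta_rot": [0, 0, 0], "linear": [0, 0, 0], "grip": 0.03},
  ],
)

```text
t: 21.05
tool_pos: [0.5411, -0.254, 0.1003]
tool_rot: [2.026, 2.394, -0.003]
contact_force: [2.0, -7.0, 2.2]
opening: 0.0387
grip_force: 54.5
```

Both plates are packed (-7 N on the face). I release and fetch the wedge.

Call:
jog_arm(
  steps=[
    {"delta_rot": [0, 0, 0], "linear": [-0.002, 0, 0], "grip": 0.07},
    {"delta_rot": [0, 0, 0], "linear": [0, 0, 0], "grip": 0.07},
    {"delta_rot": [0, 0, 0], "linear": [0, 0, 0], "grip": 0.07},
    {"delta_rot": [0, 0, 0], "linear": [0, 0, -0.02], "grip": 0.07},
    {"delta_rot": [0, 0, 0], "linear": [0, 0, -0.04], "grip": 0.07},
    {"delta_rot": [0, 0, 6.85], "linear": [0, 0, -0.04], "grip": 0.07},
    {"delta_rot": [0, 0, 6.85], "linear": [0, 0, -0.04], "grip": 0.07},
    {"delta_rot": [0, 0, 0], "linear": [0.0471, -0.004, 0], "grip": 0.07},
    {"delta_rot": [0, 0, 0], "linear": [0.0471, -0.004, 0], "grip": 0.07},
    {"delta_rot": [0, 0, 0], "linear": [0.0471, -0.004, 0], "grip": 0.07},
  ],
)

```text
t: 22.05
tool_pos: [0.5382, -0.1106, 0.2392]
tool_rot: [-2.302, -2.137, -0.001]
contact_force: [0.8, 0.8, 0.3]
opening: 0.0701
grip_force: 0.0
```

Call:
jog_arm(
  steps=[
    {"delta_rot": [0, 0, 0], "linear": [0.0471, -0.004, 0], "grip": 0.07},
    {"delta_rot": [0, 0, 0], "linear": [0.0471, -0.004, 0], "grip": 0.07},
    {"delta_rot": [0, 0, 0], "linear": [0.0471, -0.004, 0], "grip": 0.07},
    {"delta_rot": [0, 0, 0], "linear": [0.0471, -0.004, 0], "grip": 0.07},
    {"delta_rot": [0, 0, 0], "linear": [0.0471, -0.004, 0], "grip": 0.07},
    {"delta_rot": [0, 0, 0], "linear": [0, 0, 0.04], "grip": 0.07},
    {"delta_rot": [0, 0, 0], "linear": [0, 0, 0.03], "grip": 0.07},
    {"delta_rot": [0, 0, 0], "linear": [0, 0, 0.03], "grip": 0.07},
    {"delta_rot": [0, 0, 0], "linear": [0, 0, 0], "grip": 0.07},
    {"delta_rot": [0, 0, 0], "linear": [0, 0, 0], "grip": 0.07},
  ],
)

```text
t: 23.05
tool_pos: [0.5354, 0.1242, 0.1389]
tool_rot: [-2.3, -2.138, 0.002]
contact_force: [0.4, 0.5, 0.2]
opening: 0.0698
grip_force: 0.0
```

Call:
jog_arm(
  steps=[
    {"delta_rot": [0, 0, 0], "linear": [0, 0, 0], "grip": 0.07},
    {"delta_rot": [0, 0, 0], "linear": [0, 0, 0], "grip": 0.07},
  ],
)

```text
t: 23.25
tool_pos: [0.5374, 0.1241, 0.1417]
tool_rot: [2.3, 2.137, 0.005]
contact_force: [0.1, -0.5, 0.0]
opening: 0.0704
grip_force: 0.0
```

```bash
python3 shot.py w1
python3 - <<'E'
from meas import *
P=band("w1",.108,.125,(.45,.63,.05,.35))
E
```

```text
23.25 [0.53743737 0.12409153 0.14172089] x [7.33236597e-02 9.97307930e-01 7.30972732e-04] z [ 3.78175676e-03  4.54899806e-04 -9.99992746e-01] q [ 9.19316677e-02 -5.20917574e-02  1.87110149e+00  1.09256544e-04
  1.31877536e+00  1.65295532e-01]
1192 px [314. 109.] ctr mm [543.8 210.6] size [39.7  5.6] ang -4.27 z 116.5160198223324
2121 px [315. 280.] ctr mm [537.4 124.2] size [40.2 14.9] ang -4.58 z 116.43957382349873
```

Call:
jog_arm(
  newtons=80,
  steps=[
    {"delta_rot": [0, 0, 0], "linear": [0, -0.0006, 0.02], "grip": 0.07},
    {"delta_rot": [0, 0, 0], "linear": [0, 0, 0.02], "grip": 0.07},
    {"delta_rot": [0, 0, 0], "linear": [0, 0, 0.015], "grip": 0.07},
    {"delta_rot": [0, 0, 0], "linear": [0, 0, 0], "grip": 0.06},
    {"delta_rot": [0, 0, 0], "linear": [0, 0, 0], "grip": 0.03},
    {"delta_rot": [0, 0, 0], "linear": [0, 0, 0], "grip": 0.03},
    {"delta_rot": [0, 0, 0], "linear": [0, 0, 0], "grip": 0.03},
    {"delta_rot": [0, 0, 0], "linear": [0, 0, 0], "grip": 0.03},
  ],
)

```text
t: 24.1
tool_pos: [0.5365, 0.1241, 0.0857]
tool_rot: [2.3, 2.138, 0.003]
contact_force: [0.4, -0.3, 3.0]
opening: 0.0388
grip_force: 80.7
```

Call:
jog_arm(
  steps=[
    {"delta_rot": [0, 0, 0], "linear": [0, 0, -0.01], "grip": 0.03},
    {"delta_rot": [0, 0, 0], "linear": [0, 0, -0.02], "grip": 0.03},
    {"delta_rot": [0, 0, 0], "linear": [0, 0, -0.03], "grip": 0.03},
    {"delta_rot": [0, 0, 0], "linear": [0, 0, -0.03], "grip": 0.03},
    {"delta_rot": [0, 0, 0], "linear": [0, 0, -0.03], "grip": 0.03},
    {"delta_rot": [0, 0, 0], "linear": [0, 0, -0.04], "grip": 0.03},
    {"delta_rot": [0, 0, 0], "linear": [0, 0, 0], "grip": 0.03},
  ],
)

```text
t: 24.8
tool_pos: [0.5385, 0.1244, 0.2523]
tool_rot: [2.296, 2.134, 0.015]
contact_force: [0.2, 0.2, -0.3]
opening: 0.0385
grip_force: 80.4
```

Call:
jog_arm(
  steps=[
    {"delta_rot": [0, 0, 0], "linear": [-0.0495, 0.0046, 0], "grip": 0.03},
    {"delta_rot": [0, 0, 0], "linear": [-0.0495, 0.0046, 0], "grip": 0.03},
    {"delta_rot": [0, 0, 0], "linear": [-0.0495, 0.0046, 0], "grip": 0.03},
    {"delta_rot": [0, 0, 0], "linear": [-0.0495, 0.0046, 0], "grip": 0.03},
    {"delta_rot": [0, 0, 0], "linear": [-0.0495, 0.0046, 0], "grip": 0.03},
    {"delta_rot": [0, 0, 0], "linear": [-0.0495, 0.0046, 0], "grip": 0.03},
    {"delta_rot": [0, 0, 0], "linear": [-0.0495, 0.0046, 0], "grip": 0.03},
    {"delta_rot": [0, 0, 0], "linear": [-0.0495, 0.0047, 0], "grip": 0.03},
    {"delta_rot": [0, 0, -6.85], "linear": [0, 0, 0.015], "grip": 0.03},
    {"delta_rot": [0, 0, -6.85], "linear": [0, 0, 0.02], "grip": 0.03},
  ],
)

```text
t: 25.8
tool_pos: [0.5434, -0.2758, 0.21]
tool_rot: [2.026, 2.398, 0.001]
contact_force: [0.2, -0.1, -1.2]
opening: 0.0385
grip_force: 80.4
```

Call:
jog_arm(
  steps=[
    {"delta_rot": [0, 0, 0], "linear": [0, 0, 0], "grip": 0.03},
    {"delta_rot": [0, 0, 0], "linear": [0, 0, 0], "grip": 0.03},
    {"delta_rot": [0, 0, 0], "linear": [0, 0, 0], "grip": 0.03},
  ],
)

```text
t: 26.1
tool_pos: [0.5438, -0.2735, 0.2106]
tool_rot: [2.03, 2.395, 0.0]
contact_force: [-0.3, 0.1, -0.6]
opening: 0.0385
grip_force: 80.3
```

```bash
python3 shot.py w2
python3 - <<'E'
from meas import *
print("lugs");band("w2",.118,.130,(.44,.64,-.32,-.15))
print("ears");band("w2",.0965,.104,(.44,.64,-.32,-.15))
E
```

```text
26.1 [ 0.54379035 -0.27345569  0.21064059] x [-0.16409828  0.9864433  -0.00117099] z [ 1.46229212e-03 -9.43820663e-04 -9.99998485e-01] q [-5.88160795e-01  2.66117723e-02  1.67444204e+00  2.63318156e-05
  1.43879861e+00 -7.53008939e-01]
lugs
47 px [269. 127.] ctr mm [ 502.8 -201.4] size [3.7 3.5] ang 8.73 z 127.89094290413519
45 px [365. 127.] ctr mm [ 561.5 -191.6] size [3.9 3.6] ang -27.64 z 127.53914734407465
579 px [317. 198.] ctr mm [ 539.6 -241.7] size [39.   6.2] ang 10.23 z 124.40656531092498
610 px [318. 217.] ctr mm [ 542.5 -255. ] size [39.8  6.6] ang 9.12 z 124.29886103003987
ears
665 px [248. 140.] ctr mm [ 485.6 -214.3] size [25.3 12.4] ang -80.79 z 99.84542917376069
664 px [387. 140.] ctr mm [ 582.1 -198.3] size [25.3 12.5] ang -79.64 z 99.87048829395265
1776 px [318. 190.] ctr mm [ 539.4 -241.4] size [105.7  12.2] ang 9.35 z 100.77843749572446
1665 px [318. 208.] ctr mm [ 542.2 -254.9] size [105.8  12.3] ang 9.24 z 100.87624135179078
```

View pics/w2.png

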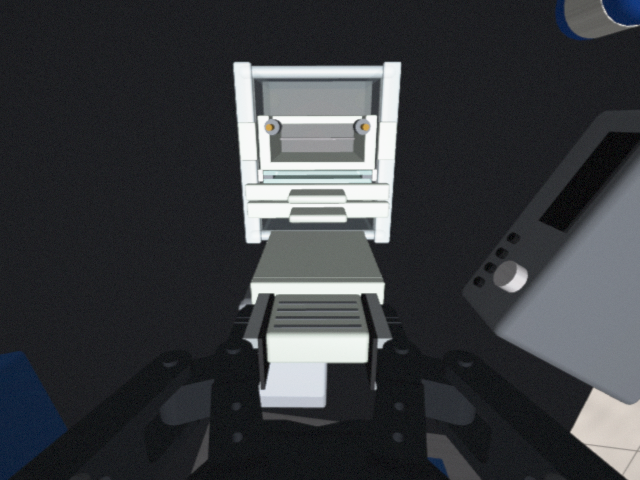

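The view shows both plates home at rows 190 and 208, with the wedge held square above the gap behind the rail (row 236). Plate 2 sits about 1.5 mm back from plate 1, so I shift 2 mm towards the rail before going down.

Call:
jog_arm(
  steps=[
    {"delta_rot": [0, 0, 0], "linear": [-0.0022, 0, 0], "grip": 0.03},
    {"delta_rot": [0, 0, 0], "linear": [0, 0, 0.012], "grip": 0.03},
    {"delta_rot": [0, 0, 0], "linear": [0, 0, 0.012], "grip": 0.03},
    {"delta_rot": [0, 0, 0], "linear": [0, 0, 0.004], "grip": 0.03},
    {"delta_rot": [0, 0, 0], "linear": [0, 0, 0], "grip": 0.03},
  ],
)

```text
t: 26.65
tool_pos: [0.5427, -0.2751, 0.1791]
tool_rot: [-2.028, -2.395, 0.001]
contact_force: [0.3, 0.1, -0.2]
opening: 0.0386
grip_force: 80.4
```

Call:
jog_arm(
  steps=[
    {"delta_rot": [0, 0, 0], "linear": [0, 0, 0.006], "grip": 0.03},
    {"delta_rot": [0, 0, 0], "linear": [0, 0, 0.006], "grip": 0.03},
    {"delta_rot": [0, 0, 0], "linear": [0, 0, 0.006], "grip": 0.03},
    {"delta_rot": [0, 0, 0], "linear": [0, 0, 0.006], "grip": 0.03},
    {"delta_rot": [0, 0, 0], "linear": [0, 0, 0], "grip": 0.03},
  ],
)

```text
t: 27.15
tool_pos: [0.543, -0.2753, 0.1558]
tool_rot: [-2.028, -2.396, 0.0]
contact_force: [0.2, -0.2, -0.3]
opening: 0.0386
grip_force: 80.4
```

Call:
jog_arm(
  steps=[
    {"delta_rot": [0, 0, 0], "linear": [0.0015, 0, 0.002], "grip": 0.03},
    {"delta_rot": [0, 0, 0], "linear": [0.001, 0, 0.002], "grip": 0.03},
    {"delta_rot": [0, 0, 0], "linear": [0.0005, 0, 0.002], "grip": 0.03},
    {"delta_rot": [0, 0, 0], "linear": [0.0005, 0, 0], "grip": 0.03},
    {"delta_rot": [0, 0, 0], "linear": [0, 0, 0], "grip": 0.03},
  ],
)

```text
t: 27.65
tool_pos: [0.5431, -0.2723, 0.1514]
tool_rot: [2.029, 2.398, -0.0]
contact_force: [-0.1, -0.0, -2.4]
opening: 0.0388
grip_force: 80.4
```

Call:
jog_arm(
  steps=[
    {"delta_rot": [0, 0, 0], "linear": [0.0003, 0, 0.003], "grip": 0.03},
    {"delta_rot": [0, 0, 0], "linear": [0, 0, 0.003], "grip": 0.03},
    {"delta_rot": [0, 0, 0], "linear": [0, 0, 0.003], "grip": 0.03},
    {"delta_rot": [0, 0, 0], "linear": [0, 0, 0], "grip": 0.03},
  ],
)

```text
t: 28.05
tool_pos: [0.5429, -0.2721, 0.1417]
tool_rot: [-2.03, -2.398, 0.001]
contact_force: [0.2, -1.2, -0.6]
opening: 0.0386
grip_force: 80.4
```

Call:
jog_arm(
  steps=[
    {"delta_rot": [0, 0, 0], "linear": [0, 0, 0.002], "grip": 0.03},
    {"delta_rot": [0, 0, 0], "linear": [0, 0, 0.002], "grip": 0.03},
    {"delta_rot": [0, 0, 0], "linear": [0, 0, 0], "grip": 0.03},
  ],
)

```text
t: 28.35
tool_pos: [0.543, -0.272, 0.138]
tool_rot: [2.03, 2.398, -0.0]
contact_force: [0.9, -2.2, -1.5]
opening: 0.0388
grip_force: 80.4
```

Call:
jog_arm(
  steps=[
    {"delta_rot": [0, 0, 0], "linear": [0, 0, 0.002], "grip": 0.03},
    {"delta_rot": [0, 0, 0], "linear": [0, 0, 0.001], "grip": 0.03},
    {"delta_rot": [0, 0, 0], "linear": [0, 0, 0], "grip": 0.03},
  ],
)

```text
t: 28.65
tool_pos: [0.543, -0.272, 0.1351]
tool_rot: [2.03, 2.398, -0.0]
contact_force: [1.6, -2.1, -0.3]
opening: 0.0388
grip_force: 80.4
```

Call:
jog_arm(
  steps=[
    {"delta_rot": [0, 0, 0], "linear": [0, 0, 0.001], "grip": 0.03},
    {"delta_rot": [0, 0, 0], "linear": [0, 0, 0], "grip": 0.03},
  ],
)

```text
t: 28.85
tool_pos: [0.543, -0.272, 0.1343]
tool_rot: [2.03, 2.398, -0.0]
contact_force: [0.4, -1.6, -0.4]
opening: 0.0385
grip_force: 80.4
```

Call:
jog_arm(
  steps=[
    {"delta_rot": [0, 0, 0], "linear": [0, 0, 0.001], "grip": 0.03},
    {"delta_rot": [0, 0, 0], "linear": [0, 0, 0.001], "grip": 0.03},
    {"delta_rot": [0, 0, 0], "linear": [0, 0, 0], "grip": 0.03},
  ],
)

```text
t: 29.15
tool_pos: [0.5432, -0.2721, 0.1336]
tool_rot: [2.029, 2.398, -0.0]
contact_force: [-2.7, -0.3, 5.3]
opening: 0.0389
grip_force: 81.3
```

Call:
jog_arm(
  steps=[
    {"delta_rot": [0, 0, 0], "linear": [0, 0, 0.001], "grip": 0.03},
    {"delta_rot": [0, 0, 0], "linear": [0, 0, 0.001], "grip": 0.03},
    {"delta_rot": [0, 0, 0], "linear": [0, 0, 0], "grip": 0.03},
  ],
)

```text
t: 29.45
tool_pos: [0.5433, -0.2721, 0.1334]
tool_rot: [2.029, 2.398, -0.0]
contact_force: [-4.8, 3.3, 11.9]
opening: 0.039
grip_force: 82.1
```

Call:
jog_arm(
  steps=[
    {"delta_rot": [0, 0, 0], "linear": [0, 0, 0.001], "grip": 0.03},
    {"delta_rot": [0, 0, 0], "linear": [0, 0, 0.001], "grip": 0.03},
    {"delta_rot": [0, 0, 0], "linear": [0, 0, 0.001], "grip": 0.03},
    {"delta_rot": [0, 0, 0], "linear": [0, 0, 0], "grip": 0.03},
    {"delta_rot": [0, 0, 0], "linear": [0, 0, 0], "grip": 0.03},
  ],
)

```text
t: 29.95
tool_pos: [0.5435, -0.2723, 0.1332]
tool_rot: [2.029, 2.398, -0.001]
contact_force: [-9.2, 5.5, 23.7]
opening: 0.039
grip_force: 83.2
```

```bash
python3 shot.py w3
python3 - <<'E'
from meas import *
print("lugs");band("w3",.118,.130,(.44,.64,-.32,-.15))
print("ears");band("w3",.0965,.104,(.44,.64,-.32,-.15))
print("rims/cassette");band("w3",.088,.0965,(.44,.64,-.32,-.15))
E
```

```text
29.95 [ 0.54348757 -0.27225604  0.13322561] x [-1.65796923e-01  9.86159640e-01 -7.38014813e-04] z [ 2.94953686e-05 -7.43413478e-04 -9.99999723e-01] q [-5.86493472e-01  9.08922938e-02  1.74103286e+00 -6.24082237e-04
  1.30923155e+00 -7.52898295e-01]
lugs
119 px [246. 133.] ctr mm [ 502.5 -201.3] size [4.2 3.7] ang 3.78 z 127.41516273705695
117 px [389. 133.] ctr mm [ 561.6 -191.6] size [4.  3.7] ang 9.23 z 127.32997034635198
1281 px [318. 235.] ctr mm [ 539.4 -241.3] size [39.4  6.4] ang 9.27 z 124.34790508903333
1281 px [319. 259.] ctr mm [ 541.7 -253.1] size [39.8  6.5] ang 9.76 z 124.32706424094569
1406 px [317. 275.] ctr mm [ 542.5 -260.8] size [61.4  2.2] ang 10.11 z 124.40658801914184
ears
43 px [264. 130.] ctr mm [ 505.8 -200.4] size [9.3 3.3] ang -71.3 z 100.52985606857503
48 px [372. 130.] ctr mm [ 558.1 -191.4] size [9. 3.] ang 87.85 z 100.41379693272386
1344 px [220. 152.] ctr mm [ 485.5 -214.2] size [25.6 12.5] ang -80.4 z 99.76521642165628
1361 px [416. 151.] ctr mm [ 581.9 -198.2] size [25.7 12.6] ang -80.59 z 99.81169998403999
6097 px [318. 230.] ctr mm [ 540.8 -248.1] size [106.8  25.8] ang 9.4 z 100.81337563626015
rims/cassette
18463 px [317. 143.] ctr mm [ 536.1 -219.6] size [129.4 114.6] ang -80.61 z 93.01458071552685
```

View pics/w3.png

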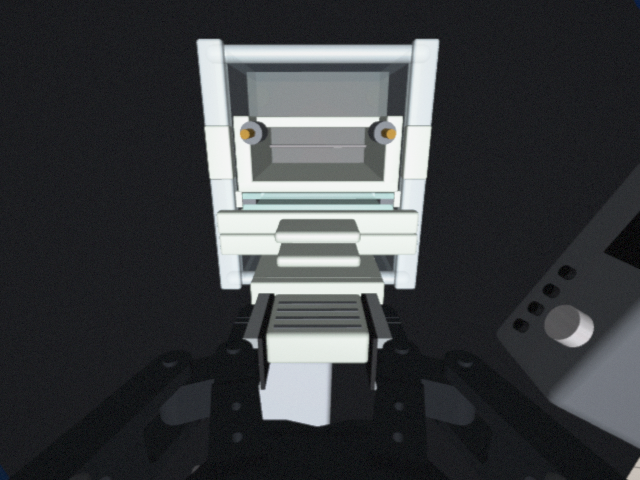

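The plates are together (lugs 12 mm apart, rows 235 and 259) and home at z = 100.8 mm. The wedge is jammed upright at 24 N, with its tip about 38 mm below the rims. Handing in.

```bash
python3 -c "
from station import ctrl
o=ctrl.get_obs();print(o['t'],o['contact_force']);print(ctrl.finish_job())"
```

```text
30.0 [-10.13292945   5.27777733  23.31804753]
the job is handed in; nothing more can be done
None
```

The job is handed in at 30 s: the cassette is flush, two plates hang home and packed against it, and the wedge is jammed tight and still gripped, pressed in with about 23 N; the spare plate stays in the rack, and the station gave no pass or fail.

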